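Touch off on the static tester

TASK

Discharge the gripper before any board is handled: press the fingertips lightly down on the round steel plate of the static tester, keep the plate pressed for a good second, then withdraw and let it spring back up. Leave the tester standing where it is, neither pushed along nor lifted, and do not touch the two look-alike boxes (square key, long bar key) or shift anything else on the bench.

Things in the scene. Friction and masses are not known exactly. Their poses are not given: they have to be found in the camera images.
- static_tester: The static tester, the box to use: a loose aluminium box with black ends, 76 (x) x 60 (y) x 40 (z) mm, 0.5 to 1 kg, on four rubber feet; on its top, in the middle, stands a round steel plate, 30 mm in diameter, the only way its looks differ from the two other boxes. Origin at the centre of its underside, on the bench; z up.
- timer_box: A box to leave alone: a loose aluminium box with black ends, 76 (x) x 60 (y) x 40 (z) mm, 0.5 to 1 kg, on four rubber feet; on its top, in the middle, stands a square steel key, 30x30 mm, the only way its looks differ from the two other boxes. Origin at the centre of its underside, on the bench; z up.
- alarm_box: A box to leave alone: a loose aluminium box with black ends, 76 (x) x 60 (y) x 40 (z) mm, 0.5 to 1 kg, on four rubber feet; on its top, in the middle, stands an oblong steel bar key, 16 mm (box x) by 46 mm (box y), the only way its looks differ from the two other boxes. Origin at the centre of its underside, on the bench; z up.
- round_plate_top (a point): Centre of the upper face of the static tester's round steel plate (30 mm in diameter, wide enough for the shut fingertips), 50 mm above the bench and 10 mm above the box's top when not pressed. It moves down with the plate. Mind the fixed shelf over the back of the bench: its front edge is at x = 0.72 and its underside 0.44 m above the bench, so come in low or from the robot's side. The open amplifier at the left is fixed, 0.13 m tall.
- round_plate (a joint): How far the round plate is pressed down, in m: 0 up (at rest), 0.006 fully down. It is sprung: it starts to sink at 1 N, is fully down at 4 N (against a hard stop) and comes back up by itself. The tester senses the touch from 0.002 on.
- square_key (a joint): How far the square key of the timer box is pressed down, in m: 0 up, 0.006 fully down; sprung like the round plate. To be left alone.
- bar_key (a joint): How far the bar key of the alarm box is pressed down, in m: 0 up, 0.006 fully down; sprung like the round plate. To be left alone.
- glue_bottle_mid (a point): Bystander, loose, to be left alone: small white dropper bottle, 23 mm diameter, 58 mm tall, standing. The point is its middle, about half-way up.
- flux_tub_mid (a point): Bystander, loose, to be left alone: low round white tub with a lid, 45 mm diameter, 23 mm tall. The point is its middle, about half-way up.
- solder_spool_1_mid (a point): Bystander, loose, to be left alone: small solder wire spool, about 52x45x42 mm. The point is its middle, about half-way up.
- fuse_box_mid (a point): Bystander, loose, to be left alone: closed pale box, 62x40x20 mm. The point is its middle, about half-way up.
- vga_adapter_mid (a point): Bystander, loose, to be left alone: small connector adapter, 58x34x16 mm, lying. The point is its middle, about half-way up.
- screwdriver_mid (a point): Bystander, loose, to be left alone: precision screwdriver, 178 mm long along its y axis, 31 mm wide, lying near the front edge of the bench. The point is its middle, about half-way up.

How it is judged:
On the way:
1. the round plate of the static tester is pressed at least 2 mm down by the fingers for 0.7 s without a break (value of joint round_plate above 0.002 m and contact force between the fingers and static_tester above 0.5 N), for 0.7 s.
At the end, for the whole second after the job is handed in: The round plate is back up (under 1 mm down); the static tester stands flat, at rest, within 12 mm of where it stood; the two other keys are up, their boxes within 6 mm and the bystanders within 8 mm of where they were (value of joint each of round_plate, square_key, bar_key below 0.001 m and distance of static_tester from where it was at the start of the episode below 0.012 m and angle between static_tester's own z axis and vertical below 0.05 rad and linear speed of static_tester below 0.01 m/s and distance of each of timer_box, alarm_box from where it was at the start of the episode below 0.006 m and distance of each of glue_bottle_mid, flux_tub_mid, solder_spool_1_mid, fuse_box_mid, vga_adapter_mid, screwdriver_mid from where it was at the start of the episode below 0.008 m); the robot touches nothing.
It fails at once if the static tester is pressed with more than 20 N (contact force between the arm and static_tester above 20 N).
It fails at once if the static tester is lifted, tipped or pushed more than 12 mm from its place (distance of static_tester from where it was at the start of the episode above 0.012 m or angle between static_tester's own z axis and vertical above 0.15 rad).
It fails at once if one of the two other boxes or its key is touched with more than 0.5 N, or shifted (contact force between the arm and timer_box above 0.5 N or contact force between the arm and alarm_box above 0.5 N or value of joint any of square_key, bar_key above 0.0015 m or distance of any of timer_box, alarm_box from where it was at the start of the episode above 0.006 m).
It fails at once if a bystander is shifted by more than 8 mm or lifted (distance of any of glue_bottle_mid, flux_tub_mid, solder_spool_1_mid, fuse_box_mid, vga_adapter_mid, screwdriver_mid from where it was at the start of the episode above 0.008 m).
It also fails if it takes over 38 s, if anything falls off the work surface, if the arm or the gripper's body presses on something with over 40 N, if the wrist force passes 120 N, or if a joint passes its speed limit or range.

ROBOT

A 6-joint arm with a two-finger parallel gripper is mounted at the origin on a cart in front of the work surface, level with it; the furniture and walls round the work are solid. World frame = base frame: x ahead of the robot, y to its left, z up, the work surface at z = 0. Lengths are in m, angles in rad, forces in N, time in s.
With the tool pointing down it reaches from about 0.375 to 0.9 m from the base axis. Payload 3.1 kg.
Tool frame: the origin (TCP) lies at the very end of the fingers, on their centre line; the grasp point (between the pads) lies 19 mm behind it (manip.pinch_z is the distance from the TCP to the grasp point, in m); z points along the fingers, y is the line along which they close (so a half turn about z gives the same grasp; the last joint's range is limited). The gripper opens to 85 mm and grips with 20 to 120 N. Pads are 22 mm wide; open, the fingers measure 114 mm over their backs; the gripper's body (76 mm by 85 mm) begins 54 mm behind the grasp point. The pads swing forward as they close: fully open they stand 13 mm farther back than shut.
Start: joints at [1.079, 0.527, 1.433, -0, 1.181, -0.178], TCP at [0.193, 0.594, 0.231] pointing down, gripper open.
Joint ranges: [-3.08, 3.08], [-0.75, 2.2], [0.22, 2.44], [-1.43, 4.57], [0, 2.65], [-2.85, 2.85]. Speed limits (rad/s): [2.79, 2.79, 3.14, 3.14, 3.14, 3.14].

INTERFACE

Orientations are given as a unit quaternion [x, y, z, w].
In Python, from station import manip gives the robot as it stands.
- The arm moves only by the tool servo_tool, never from a script. Its argument "commands" is one flat list of numbers, 7 for each row, row after row: the shift along the tool's x, y, z each as a share of 500 mm, from -1 to 1, then the turn, a rotation vector about the tool's x, y, z each as a share of 360 degrees, from -1 to 1, then the opening, from -1 (shut) to 1 (fully open). In form: [dx, dy, dz, rx, ry, rz, claw, dx, dy, dz, rx, ry, rz, claw, ...]. A call has 1 to 12 rows; each row shifts and turns the commanded pose from where the row before left it, along the tool's axes as they then stand; what a row does not reach is not made up. A row lasts 1/12 s, in which the tool goes at most 41.7 mm and 7.16 degrees, less where a joint would pass 70% of its speed; a pose out of reach is approached as far as the arm can. A call with a number of a shift or a turn outside -1 to 1 is refused whole. A call with a gripper value outside its range is refused whole. The fingers move at their own pace and stop on an object; "force" is the grip in N (left out, the last holds). Time passes only in rows, so rows that do not move let the fingers close. It gives the time, the measured TCP pose, the force, the opening and the grip force at its end, in the units of the state.
- manip.sense(): the state, without advancing time (a new reading comes with each control period).
- manip.snapshot(name): name is "scene" or "top"; returns a dict with "img" (384x512x3 uint8, red, green, blue), "mtx" (3x3 intrinsics, pixels), "world_to_cam" (4x4, takes a point from world to camera coordinates). Camera axes: x right, y up, looking along -z (the intrinsics and any distortion apply to the point x, -y, -z); pixel columns grow to the right and rows downward; lengths in m; the calibration is good to about 2 mm. A picture is of the moment at which its call begins. There is no depth.
- manip.sign_off(): hands the job in; it is judged then, once.
Trained networks look in a picture, given as the dict that the camera call returned (one of the last four; its "shot" number tells which), for a name from the list of things; names that differ only in an ending like _2 or _b are one class to them, and where a whole thing is asked for, a point or a joint stands for the part that bears it (a point fixed in the world has none). Each returns a list of dicts, best first, with "conf" (0 to 1); they miss things now and then, are a little off and sometimes report something else, mostly with a low value. They report only what shows in the picture. A call takes as long as a camera call.
- manip.look_for(picture, query): "box" ([left, top, width, height] in pixels, round what is visible of it).
- manip.silhouettes(picture, query): "pixels" (384x512 bool, what is visible of it) and "box" ([left, top, width, height] in pixels, round what is visible of it).
The state is a dict: "t": time; "q": joint angles; "qd": joint speeds; "tau": joint torques, N m; "tcp_pos": TCP position; "tool_rot": TCP orientation; "force": force on the tool from outside, world axes, zero at the start; "ft_torque": the same for the moment, N m; "finger_gap": opening from 0.0 (shut) to 1.0 (fully open); "gripper_force": force on a finger pad.
Only numpy, scipy, OpenCV 4.12 (cv2) and the standard library are available. Lean on these libraries where they do the work, as an engineer would, in place of code of your own. Each camera call takes 0.05 s, during which the arm holds its last target. There are 200 camera calls.

## Working session

There is one attempt and no reset: what is moved stays moved. The work goes in short steps, Python scripts to look and compute and a tool call to move; the robot and the scene stay as the last step left them, time stands still between calls to the robot, and variables do not carry over. Pictures are saved under pics/ and viewed, at most 10 in all, crops included, and the job is handed in when it is done.

Besides the shell and the picture viewer there is one more tool, called as name(argument=value, ...), one argument or row to a line, values as JSON. servo_tool: Moves the arm, as the interface text tells. Its arguments: {"type":"object","properties":{"commands":{"type":"array"},"force":{"type":"number"}},"required":["commands"]}

```bash
mkdir -p pics; cat > h.py <<'E'
import numpy as np,cv2
from station import manip
def ray(p,uv):
    K=np.array(p["mtx"]);T=np.array(p["world_to_cam"])
    d=np.linalg.inv(K)@[uv[0],uv[1],1]; d=np.array([d[0],-d[1],-d[2]])
    R=T[:3,:3]; return -R.T@T[:3,3], R.T@d
def at(p,uv,z):
    o,d=ray(p,uv); return o+d*(z-o[2])/d[2]
E
python3 - <<'E'
from h import *
s=manip.sense();print(s["t"],s["tcp_pos"],s["tool_rot"],s["force"])
for n in("scene","top"):
    p=manip.snapshot(n);cv2.imwrite(f"pics/{n}0.png",cv2.resize(p["img"][:,:,::-1],(800,600),interpolation=cv2.INTER_CUBIC))
    for q in("static_tester","round_plate_top","timer_box","alarm_box","glue_bottle_mid","solder_spool_1_mid"):
        z=.05 if q=="round_plate_top" else .03
        for r in manip.look_for(p,q)[:3]:
            b=r["box"];print(n,q,round(r["conf"],2),np.round(b),at(p,(b[0]+b[2]/2,b[1]+b[3]/2),z).round(3))
E
```

```text
0.0 [0.19254578 0.59384021 0.23034072] [ 1.56251611e-01  9.87716687e-01 -1.02815329e-03 -3.50944914e-04] [ 0.30585358 -0.20891841 -0.06247534]
scene static_tester 0.97 [206. 206.  35.  32.] [ 0.401 -0.279  0.03 ]
scene round_plate_top 0.15 [262. 183.  31.  27.] [ 0.567 -0.263  0.05 ]
scene timer_box 0.73 [260. 184.  35.  27.] [ 0.586 -0.235  0.03 ]
scene timer_box 0.24 [214. 211.  13.   5.] [ 0.414 -0.238  0.03 ]
scene alarm_box 0.57 [243. 228.  37.  36.] [ 0.425 -0.419  0.03 ]
scene glue_bottle_mid 0.65 [254. 188.  11.  17.] [ 0.544 -0.206  0.03 ]
top static_tester 0.97 [233. 216.  32.  39.] [ 0.409 -0.26   0.03 ]
top static_tester 0.59 [278. 173.  18.  16.] [ 0.537 -0.352  0.03 ]
top round_plate_top 0.71 [243. 233.  15.   8.] [ 0.407 -0.263  0.05 ]
top timer_box 0.69 [212. 138.  25.  36.] [ 0.599 -0.205  0.03 ]
top alarm_box 0.82 [290. 210.  39.  35.] [ 0.427 -0.403  0.03 ]
top glue_bottle_mid 0.61 [219. 176.  10.   6.] [ 0.542 -0.204  0.03 ]
top glue_bottle_mid 0.16 [330. 143.  22.  17.] [ 0.607 -0.479  0.03 ]
top solder_spool_1_mid 0.84 [327. 145.  24.  16.] [ 0.604 -0.475  0.03 ]
```

```bash
python3 - <<'E'
import cv2
for n,(x,y,w,h) in dict(scene=(180,150,160,120),top=(180,120,176,132)).items():
    pass
a=cv2.imread("pics/top0.png");s=800/512
c=a[int(120*s):int(260*s),int(180*s):int(365*s)]
cv2.imwrite("pics/topc.png",cv2.resize(c,(793,600),interpolation=cv2.INTER_CUBIC))
E
```

```text
(no output)
```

View pics/scene0.png

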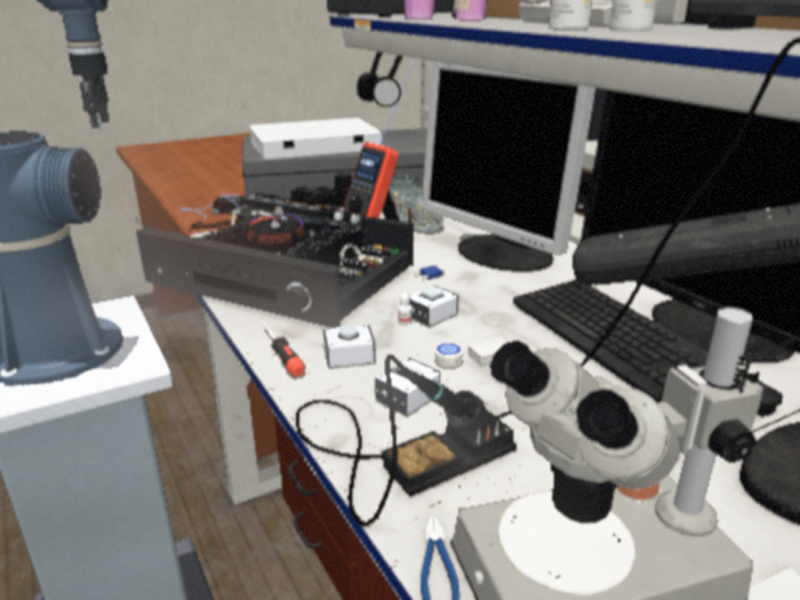

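View pics/topc.png

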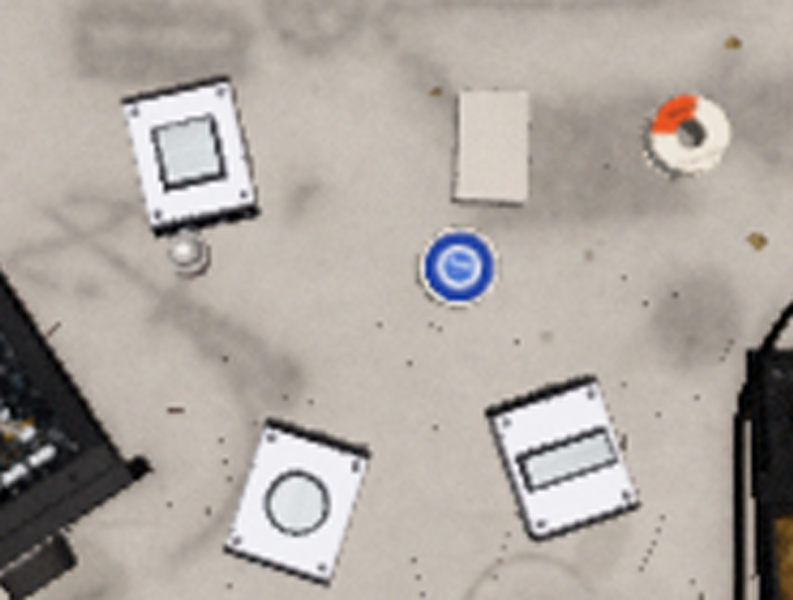

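View pics/top0.png

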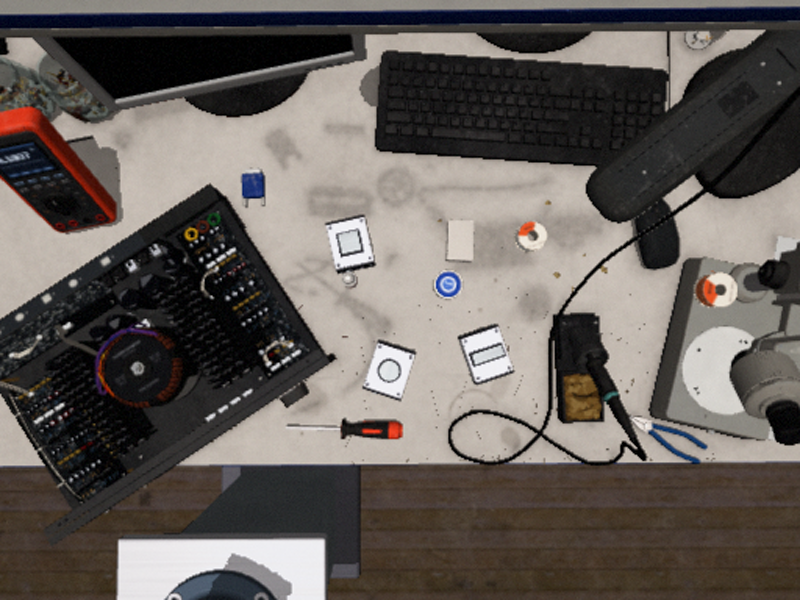

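The top view shows the round plate at about (389, 370) in the 800 px view. The square key is at (350, 240) and the bar key at (488, 354), and the amplifier corner is about 11 cm to the plate's left. The scene view agrees, with the plate at (349, 330). Next I'll refine the plate centre in both views.

```bash
python3 - <<'E'
from h import *
P={}
for n in("top","scene"):
    p=manip.snapshot(n);P[n]=p
    for q in("round_plate","static_tester"):
        for r in manip.silhouettes(p,q)[:2]:
            v,u=np.nonzero(r["pixels"]);print(n,q,round(r["conf"],2),r["box"],len(u),at(p,(u.mean(),v.mean()),.05 if q=="round_plate" else .04).round(4))
p=P["top"];g=cv2.cvtColor(p["img"],cv2.COLOR_RGB2GRAY)[227:247,239:260]
print(g)
print(at(p,(249.1,237.2),.05), "scene px 223,209:",at(P["scene"],(223,209),.05), np.linalg.norm(at(p,(250,237),.05)-at(p,(249,237),.05)))
E
```

```text
top static_tester 0.76 [233.0, 215.3, 31.0, 42.7] 791 [ 0.4076 -0.26    0.04  ]
scene round_plate 0.43 [219.7, 208.1, 4.5, 8.3] 60 [ 0.4061 -0.2663  0.05  ]
scene static_tester 0.93 [205.2, 207.3, 36.9, 29.7] 803 [ 0.3936 -0.2921  0.04  ]
[[222 240 241 241 240 240 240 240 240 240 241 240 239 240 241 240 240 239
  241 241 240]
 [203 240 239 240 240 240 240 240 241 240 239 240 240 240 239 240 240 239
  239 240 241]
 [235 241 240 240 239 241 240 234 171 176 154 188 227 240 241 239 240 240
  240 240 240]
 [240 240 240 240 240 231 148 127  75  75  61  84 116 163 226 239 241 240
  239 240 240]
 [240 240 240 239 231 139  71 118 185 217 212 200 134  69 120 186 240 240
  241 240 240]
 [240 240 241 229 126  83 169 214 225 230 225 221 213 193 118  97 201 240
  240 240 241]
 [240 239 237 198  75 155 218 228 229 227 222 222 222 222 195  80 128 222
  240 240 240]
 [239 239 230 105 114 215 227 228 230 225 221 223 223 226 224 189  87 192
  240 240 241]
 [240 235 189  89 175 225 228 229 228 225 225 224 224 227 225 206 105 163
  240 240 240]
 [240 235 172 113 222 225 228 229 227 225 223 220 224 225 22
[... 335 characters left out ...]
23 224 225 225 225 225 210  93 201
  240 240 240]
 [241 240 239 216  88 179 228 224 224 223 224 226 226 224 210 120 143 236
  240 239 239]
 [239 240 240 233 158  98 154 227 223 225 223 226 223 209 122 149 232 240
  240 241 236]
 [241 240 240 239 232 209  85 129 151 174 180 157 127 127 174 233 239 239
  240 241 234]
 [240 239 240 240 240 237 220 179 176  96 110 146 165 229 235 241 240 240
  241 239 227]
 [240 240 240 241 241 241 239 235 234 228 230 232 233 240 240 241 239 240
  240 237 212]
 [241 240 240 239 240 240 240 240 240 241 240 240 240 240 240 240 240 240
  241 234 188]]
[ 0.40690569 -0.26071276  0.05      ] scene px 223,209: [ 0.41346553 -0.25282077  0.05      ] 0.0022951009692560504
```

servo_tool(
  commands=[0,0,0,0,0,0,-1],
  force=20,
)

```text
t: 1.08
tcp_pos: [0.1929, 0.5945, 0.2313]
tool_rot: [0.156, 0.988, 0.0, 0.0]
force: [-0.2, 0.1, 0.4]
finger_gap: 0.886
gripper_force: 0.0
```

servo_tool(
  commands=[-0.0434,-0.0413,0,0,0,0,-1,-0.0434,-0.0413,0,0,0,0,-1,-0.0434,-0.0413,0,0,0,0,-1,-0.0434,-0.0413,0,0,0,0,-1,-0.0434,-0.0413,0,0,0,0,-1,-0.0434,-0.0413,0,0,0,0,-1,-0.0434,-0.0413,0,0,0,0,-1,-0.0434,-0.0413,0,0,0,0,-1,-0.0434,-0.0413,0,0,0,0,-1,-0.0434,-0.0413,0,0,0,0,-1,-0.0434,-0.0413,0,0,0,0,-1,-0.0434,-0.0413,0,0,0,0,-1],
)

```text
t: 2.08
tcp_pos: [0.3647, 0.2772, 0.2316]
tool_rot: [0.156, 0.988, 0.0, 0.0]
force: [0.3, 0.3, 0.7]
finger_gap: -0.004
gripper_force: 0.0
```

servo_tool(
  commands=[-0.0393,-0.0496,0,0,0,0,-1,-0.0393,-0.0496,0,0,0,0,-1,-0.0393,-0.0496,0,0,0,0,-1,-0.0393,-0.0496,0,0,0,0,-1,-0.0393,-0.0496,0,0,0,0,-1,-0.0393,-0.0496,0,0,0,0,-1,-0.015,-0.0582,0,0,0,0,-1,-0.015,-0.0582,0,0,0,0,-1,-0.015,-0.0582,0,0,0,0,-1,-0.015,-0.0582,0,0,0,0,-1,-0.015,-0.0582,0,0,0,0,-1,-0.015,-0.0582,0,0,0,0,-1],
)

```text
t: 3.08
tcp_pos: [0.419, -0.081, 0.2316]
tool_rot: [0.156, 0.988, -0.0, 0.0]
force: [1.1, -0.1, 0.1]
finger_gap: -0.001
gripper_force: 0.0
```

servo_tool(
  commands=[-0.015,-0.0582,0,0,0,0,-1,-0.015,-0.0582,0,0,0,0,-1,-0.015,-0.0582,0,0,0,0,-1,-0.015,-0.0582,0,0,0,0,-1,-0.015,-0.0582,0,0,0,0,-1,-0.015,-0.0582,0,0,0,0,-1,0,0,0,0,0,0,-1,0,0,0,0,0,0,-1],
)

```text
t: 3.75
tcp_pos: [0.4081, -0.261, 0.2313]
tool_rot: [0.158, 0.987, -0.0, 0.0]
force: [-0.6, -0.5, 0.0]
finger_gap: 0.001
gripper_force: 0.0
```

servo_tool(
  commands=[0,0,0.0322,0,0,0,-1,0,0,0.0322,0,0,0,-1,0,0,0.0322,0,0,0,-1,0,0,0.0322,0,0,0,-1,0,0,0.0322,0,0,0,-1,0,0,0.0322,0,0,0,-1,0,0,0.0322,0,0,0,-1,0,0,0.0322,0,0,0,-1,0,0,0.0322,0,0,0,-1,0,0,0.0322,0,0,0,-1,0,0,0,0,0,0,-1,0,0,0,0,0,0,-1],
)

```text
t: 4.75
tcp_pos: [0.4077, -0.2579, 0.07]
tool_rot: [0.156, 0.988, 0.001, -0.001]
force: [-0.5, -1.1, 0.5]
finger_gap: 0.002
gripper_force: 0.0
```

```bash
python3 - <<'E'
from h import *
s=manip.sense();print(s["tcp_pos"],s["force"])
o=[]
for n,(x,y) in dict(scene=(173,160),top=(205,190)).items():
    p=manip.snapshot(n);o.append(cv2.resize(p["img"][y:y+90,x:x+90,::-1],(400,400),interpolation=cv2.INTER_CUBIC))
    K=np.array(p["mtx"]);T=np.array(p["world_to_cam"])
    for P in (s["tcp_pos"],[.408,-.26,.05]):
        c=T@[*P,1];v=K@[c[0],-c[1],-c[2]];v=v[:2]/v[2];print(n,v,(v-[x,y])*400/90+(400 if n=="top" else 0)*np.array([1,0]))
cv2.imwrite("pics/near.png",np.hstack(o))
E
```

```text
[ 0.40771595 -0.25786576  0.0700127 ] [-0.53061344 -1.10931655  0.4742778 ]
scene [221.46000172 203.12995344] [215.37778541 191.68868194]
scene [222.26212396 210.7206805 ] [218.94277317 225.42524669]
top [247.83719047 237.43197018] [590.38751319 210.80875636]
top [248.78647529 236.72281957] [594.60655683 207.65697588]
```

View pics/near.png

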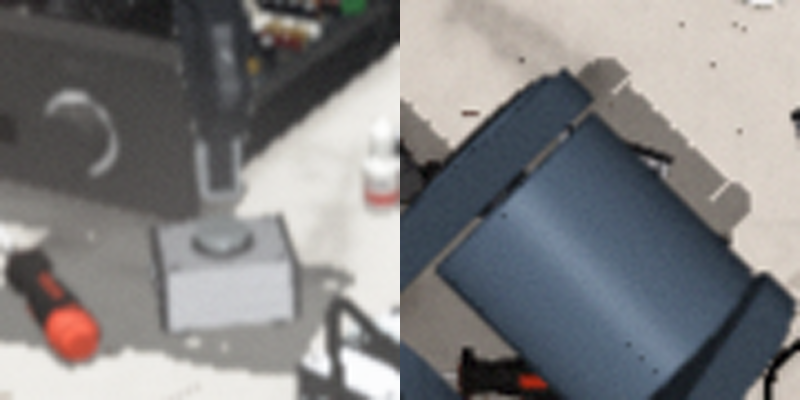

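The fingertips are centred over the plate: plate at (222, 234) in the left crop, tip at (220, 200). Now I'll go down slowly.

servo_tool(
  commands=[-0.0012,-0.0038,0,0,0,0,-1,0,0,0.005,0,0,0,-1,0,0,0.005,0,0,0,-1,0,0,0.005,0,0,0,-1,0,0,0.005,0,0,0,-1,0,0,0.005,0,0,0,-1,0,0,0.005,0,0,0,-1,0,0,0.004,0,0,0,-1,0,0,0,0,0,0,-1,0,0,0,0,0,0,-1],
)

```text
t: 5.68
tcp_pos: [0.408, -0.2614, 0.0531]
tool_rot: [0.156, 0.988, 0.0, -0.0]
force: [0.1, 0.1, -0.4]
finger_gap: -0.002
gripper_force: 0.0
```

servo_tool(
  commands=[0,0,0.002,0,0,0,-1,0,0,0.002,0,0,0,-1,0,0,0.002,0,0,0,-1,0,0,0,0,0,0,-1,0,0,0,0,0,0,-1],
)

```text
t: 6.1
tcp_pos: [0.4081, -0.2614, 0.0503]
tool_rot: [0.156, 0.988, 0.0, -0.0]
force: [-0.2, -0.2, 0.0]
finger_gap: -0.001
gripper_force: 0.0
```

Down another 4 mm.

servo_tool(
  commands=[0,0,0.002,0,0,0,-1,0,0,0.002,0,0,0,-1,0,0,0.002,0,0,0,-1,0,0,0.002,0,0,0,-1,0,0,0,0,0,0,-1,0,0,0,0,0,0,-1],
)

```text
t: 6.6
tcp_pos: [0.4082, -0.2615, 0.0464]
tool_rot: [0.156, 0.988, -0.0, 0.0]
force: [0.2, 0.3, 1.6]
finger_gap: -0.0
gripper_force: 1.3
```

servo_tool(
  commands=[0,0,0.002,0,0,0,-1,0,0,0,0,0,0,-1,0,0,0,0,0,0,-1,0,0,0,0,0,0,-1,0,0,0,0,0,0,-1],
)

```text
t: 7.02
tcp_pos: [0.4082, -0.2615, 0.0454]
tool_rot: [0.156, 0.988, -0.0, 0.0]
force: [0.2, 0.4, 3.2]
finger_gap: -0.001
gripper_force: 1.6
```

```bash
python3 - <<'E'
from h import *
for i in range(8):
    manip.snapshot("scene");s=manip.sense();print(np.round(s["tcp_pos"],4),np.round(s["force"],2))
E
```

```text
[ 0.4081 -0.2615  0.0454] [-0.24 -0.77  3.6 ]
[ 0.4081 -0.2615  0.0454] [0.19 0.17 2.7 ]
[ 0.4081 -0.2615  0.0454] [ 0.42 -0.2   3.91]
[ 0.4081 -0.2615  0.0453] [-0.18  0.27  2.58]
[ 0.4081 -0.2615  0.0453] [0.71 0.83 1.99]
[ 0.4081 -0.2615  0.0453] [0.36 0.31 3.88]
[ 0.4081 -0.2615  0.0453] [ 0.68 -0.36  4.08]
[ 0.4081 -0.2615  0.0453] [-0.14  0.47  3.79]
```

The mean is about 3.3 N, so the plate is down about 4.6 mm, which matches the height. I'll hold for a further second, then withdraw.

servo_tool(
  commands=[0,0,0,0,0,0,-1,0,0,0,0,0,0,-1,0,0,0,0,0,0,-1,0,0,0,0,0,0,-1,0,0,0,0,0,0,-1,0,0,0,0,0,0,-1,0,0,0,0,0,0,-1,0,0,0,0,0,0,-1,0,0,0,0,0,0,-1,0,0,0,0,0,0,-1,0,0,0,0,0,0,-1,0,0,0,0,0,0,-1],
)

```text
t: 8.42
tcp_pos: [0.4081, -0.2615, 0.0453]
tool_rot: [0.156, 0.988, -0.0, 0.0]
force: [-0.5, -0.8, 3.1]
finger_gap: -0.002
gripper_force: 1.6
```

servo_tool(
  commands=[0,0,-0.004,0,0,0,-1,0,0,-0.004,0,0,0,-1,0,0,-0.004,0,0,0,-1,0,0,-0.01,0,0,0,-1,0,0,-0.02,0,0,0,-1,0,0,-0.03,0,0,0,-1,0,0,-0.03,0,0,0,-1,0,0,-0.03,0,0,0,-1,0,0,-0.03,0,0,0,-1,0,0,-0.03,0,0,0,-1,0,0,0,0,0,0,-1,0,0,0,0,0,0,-1],
)

```text
t: 9.42
tcp_pos: [0.4084, -0.2617, 0.1424]
tool_rot: [0.156, 0.988, -0.001, 0.001]
force: [-0.7, 0.2, -0.9]
finger_gap: -0.001
gripper_force: 0.0
```

```bash
python3 - <<'E'
from h import *
s=manip.sense();print(s["t"],s["tcp_pos"],s["force"])
x,y=173,160
p=manip.snapshot("scene");cv2.imwrite("pics/end.png",cv2.resize(p["img"][y:y+90,x:x+120,::-1],(800,600),interpolation=cv2.INTER_CUBIC))
E
```

```text
9.4167 [ 0.40837255 -0.26171368  0.14241085] [-0.6606615   0.17330063 -0.86756316]
```

View pics/end.png

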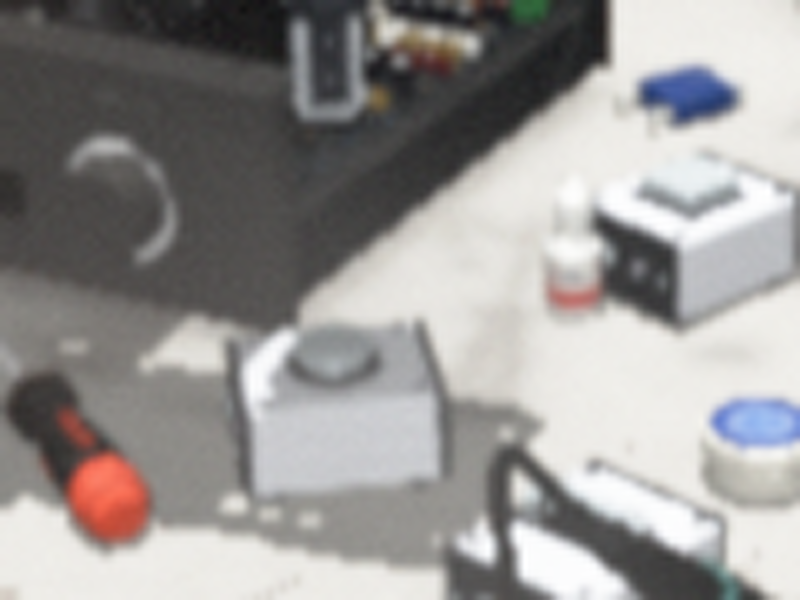

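The plate at (333, 352) is back up, the tester hasn't moved, and the fingers at (328, 100) are clear.

```bash
python3 -c "
from station import manip
print(manip.sign_off())"
```

```text
the job is handed in; nothing more can be done
None
```

The round plate was held about 4.6 mm down at about 3.3 N for over a second and sprang back up; in the last picture the tester and its neighbours look undisturbed and the arm is clear, and the job is handed in (no verdict was returned).

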